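# Dock the marinade box in the grill caddy and latch it

## Robot

A 6-joint arm with a two-finger parallel gripper is mounted at the origin on the work surface. World frame = base frame: x ahead of the robot, y to its left, z up, the work surface at z = 0. Lengths are in m, angles in degrees, forces in N, time in s.
With the tool pointing down it reaches from about 0.35 to 0.8 m from the base axis. Payload 7.3 kg.
Tool frame: the origin (TCP) lies on the centre line of the jaws, within the pads' length; the fingertips stand 11 mm ahead of it and the grasp point (between the pads) lies 8 mm behind it; z points along the fingers, y is the line along which they close (so a half turn about z gives the same grasp; the last joint's range is limited). The gripper opens to 85 mm and grips with 20 to 120 N. Pads are 22 mm wide; open, the fingers measure 114 mm over their backs; the gripper's body (76 mm by 85 mm) begins 54 mm behind the grasp point. The pads swing forward as they close: fully open they stand 13 mm farther back than shut.
Start: joints at [59.759, 19.595, 87.324, -0, 73.075, -8.365], TCP at [0.196, 0.487, 0.242] pointing down, gripper open.
Joint ranges: [-145.02, 145.02], [-44.19, 115.74], [2.07, 154.8], [-57.11, 237.11], [16.16, 152.29], [-177.93, 177.93]. Speed limits (degrees/s): [147.25, 147.25, 180, 180, 180, 180].

## Interface

Orientations are given as [roll, pitch, yaw] about the fixed x, y, z axes, in that order (R = Rz(yaw) Ry(pitch) Rx(roll)).
In Python, from station import sensors, viewer, workorder gives the robot as it stands.
- The arm moves only by the tool play_rows, never from a script. Its argument "targets" is a list that holds one entry, the list of rows, each a list of 4 numbers: the shift along the tool's x, y, z in m, then the turn about the tool's z in degrees. A call has 1 to 12 rows; each row shifts and turns the commanded pose from where the row before left it, along the tool's axes as they then stand; what a row does not reach is not made up. A row lasts 1/8 s, in which the tool goes at most 62.5 mm and 10.7 degrees, less where a joint would pass 70% of its speed; a pose out of reach is approached as far as the arm can. A call with a gripper value outside its range is refused whole. "hand" is the opening, from -1 (shut) to 1 (fully open), so that 0 is half open, set as the call begins (left out, the last holds). The fingers move at their own pace and stop on an object; the grip force is fixed at half the most. Time passes only in rows, so rows that do not move let the fingers close. It gives the time, the measured TCP pose, the force, the opening and the grip force at its end, in the units of the state.
- sensors.get_obs(): the state, without advancing time (a new reading comes with each control period).
- viewer.snapshot(name): name is "scene" or "top" or "wrist"; returns the picture (420x560x3 uint8, red, green, blue); there is no depth.
- viewer.calibration(name): a dict with "intrinsics" (3x3 intrinsics, pixels), "world_from_camera" (4x4, takes a point from camera to world coordinates); the wrist camera has in their place "hand_eye" (4x4, takes a point from camera to tool coordinates, whose origin is the TCP and whose axes are the flange's). Camera axes: x right, y down, z forward; pixel columns grow to the right and rows downward; lengths in m; the calibration is good to about 2 mm. The wrist camera is an equidistant fisheye: a pixel r from the principal point sees the ray r / f radians off the axis. A picture is of the moment at which its call begins: read the wrist's pose just before it. calibration takes no time and is no camera call.
- workorder.finish_job(): hands the job in; it is judged then, once.
The state is a dict: "time": time; "joint_positions": joint angles; "joint_velocities": joint speeds; "joint_torque": joint torques, N m; "tool_pos": TCP position; "ee_rot": TCP orientation; "force": force on the tool from outside, world axes, zero at the start; "ft_torque": the same for the moment, N m; "width": finger opening in m; "finger_force": force on a finger pad.
Only numpy, scipy, OpenCV 4.12 (cv2) and the standard library are available. Lean on these libraries where they do the work, as an engineer would, in place of code of your own. Each camera call takes 0.05 s, during which the arm holds its last target. There are 200 camera calls.

## Task

Put the green lidded box into the steel caddy's pocket, square and upright, gently press it down onto the sprung orange pad until the pad is fully down and the box sits flat on the pocket floor, then swing the red latch round over the box's lid as far as it goes. Leave the box latched in the caddy, and do not disturb the sauce dish or the skewers in their rack.

Things in the scene. Friction and masses are not known exactly. Their poses are not given: they have to be found in the camera images.
- box: Green lidded plastic box, about 0.4 kg, rigid, lid stays shut. Foot 110 (x) x 70 (y) mm; lid 114 x 74 mm, from 50 to 62 mm up; upright grip fin on the lid's middle, 56 mm long in x, 18 mm thick in y, from 62 to 90 mm up. Origin: centre of the underside, x along its length, z up. It fits the pocket either way round. Fully home its origin is 8 mm above the caddy's; standing on the raised pad, 18 mm.
- caddy: Steel caddy fixed on the table, base 150 (x) x 110 (y) x 8 mm, with a rectangular pocket 115 (x) x 75 (y) mm for the box's foot (2.5 mm play each side). Pocket floor 8 mm above the table, walls to 30 mm, flared lips above to 40 mm. Origin: centre of the underside, under the pocket's centre; x along the pocket's length towards the latch post, z up.
- pad (a joint): Orange sprung pad, 70 x 40 mm, in the middle of the pocket floor. Value in m: 0 = up (top 10 mm above the floor), 0.010 = fully down, level with the floor. Spring 4.5 N (up) to 6 N (down) with 3 N friction: the box's weight alone does not sink it, it takes about 2 to 6 N more on the box; once fully down it stays down under the box's weight.
- latch (a joint): Red turn latch: flat bar 14 mm wide, 6 mm thick, underside 74 mm above the table, 4 mm over the lid of a box fully home (it hits the lid of one that is not). Value in rad, counter-clockwise from above: 0 = open, 42 mm arm along the caddy's +y, 55 mm tail along -y; 1.57 = closed, at its stop, arm along -x over the lid's end, tail along +x. Light friction, 1 N at the tail end; stays where left.
- latch_pin (a point): Top centre of the black upright pin on the end of the latch tail, 55 mm from the turning axis, 14 mm in diameter, standing from 80 to 111 mm above the table. Push it or pinch it from above to swing the latch.
- latch_post (a point): The latch's vertical turning axis, on the 14 mm steel post outside the pocket at caddy x = +80, y = 0 mm, at the height of the bar's underside, 74 mm above the table.
- dish: White porcelain sauce dish, 90 mm across, 28 mm high, loose. Origin: centre of the underside. Leave it alone.
- rack: Stainless skewer rack fixed on the table, 120 x 150 mm, 56 mm high, with four slots. Origin: centre of the underside. Keep clear of it.
- skewer1: Metal skewer no. 1 of four, flat, 266 mm long, up to 11 mm wide and 5 mm thick, lying along x in the rack's slots 36 mm above the table. Loose; leave it alone. Origin: on its underside, near its middle.
- skewer2: Metal skewer no. 2 of four, flat, 266 mm long, up to 11 mm wide and 5 mm thick, lying along x in the rack's slots 36 mm above the table. Loose; leave it alone. Origin: on its underside, near its middle.
- skewer3: Metal skewer no. 3 of four, flat, 266 mm long, up to 11 mm wide and 5 mm thick, lying along x in the rack's slots 36 mm above the table. Loose; leave it alone. Origin: on its underside, near its middle.
- skewer4: Metal skewer no. 4 of four, flat, 266 mm long, up to 11 mm wide and 5 mm thick, lying along x in the rack's slots 36 mm above the table. Loose; leave it alone. Origin: on its underside, near its middle.
There are look-alikes about, which are no part of the job. What is shaped like the box but brown or purple is not meant. There is more than one size of the caddy; the one meant has the size given above.

How it is judged (in metres and radians):
On the way, in this order (a step that is already met when the one before it is completed fails the run):
1. the box's foot is in the pocket, square, above the pad or on it (z of box in the frame of caddy below 0.025 m and x of box in the frame of caddy between -0.005 and 0.005 m and y of box in the frame of caddy between -0.005 and 0.005 m and angle between the x axis of box and the x axis of caddy, either way round below 0.1 rad), for 0.02 s.
2. the box is pressed down by the robot until the pad is fully down and the box sits on the pocket floor (z of box in the frame of caddy below 0.0105 m and x of box in the frame of caddy between -0.005 and 0.005 m and y of box in the frame of caddy between -0.005 and 0.005 m and angle between the x axis of box and the x axis of caddy, either way round below 0.1 rad and angle between box's own z axis and vertical below 0.04 rad and value of joint pad above 0.0085 m and contact force between any of the fingers, the arm and box above 1 N), for 0.05 s.
3. the latch is swung over the lid (value of joint latch above 1.4 rad), for 0.1 s.
At the end, for the whole second after the job is handed in: The box rests in the caddy's pocket, centred within 5 mm, its length within 0.1 rad of the pocket's, tilted less than 0.04 rad, its foot less than 10.5 mm above the caddy's underside (8 is home), the pad pressed more than 8.5 mm, the latch past 1.4 rad, all at rest (z of box in the frame of caddy below 0.0105 m and x of box in the frame of caddy between -0.005 and 0.005 m and y of box in the frame of caddy between -0.005 and 0.005 m and angle between the x axis of box and the x axis of caddy, either way round below 0.1 rad and angle between box's own z axis and vertical below 0.04 rad and value of joint pad above 0.0085 m and value of joint latch above 1.4 rad and linear speed of box below 0.01 m/s and angular speed of box below 0.05 rad/s); the robot touches nothing.
It fails at once if the sauce dish is moved more than 30 mm (distance of dish from where it was at the start of the episode above 0.03 m).
It fails at once if a skewer is moved more than 30 mm (distance of any of skewer1, skewer2, skewer3, skewer4 from where it was at the start of the episode above 0.03 m).
It fails at once if the box is tipped more than 0.6 rad (angle between box's own z axis and vertical above 0.6 rad).
It fails at once if the box is dropped or slammed into the caddy (over 60 N) (contact force between box and caddy above 60 N).
It also fails if it takes over 58 s, if anything falls off the work surface, if the arm or the gripper's body presses on something with over 40 N, if the wrist force passes 120 N, or if a joint passes its speed limit or range.

## Working session

There is one attempt and no reset: what is moved stays moved. The work goes in short steps, Python scripts to look and compute and a tool call to move; the robot and the scene stay as the last step left them, time stands still between calls to the robot, and variables do not carry over. Pictures are saved under pics/ and viewed, at most 10 in all, crops included, and the job is handed in when it is done.

Besides the shell and the picture viewer there is one more tool, called after "Emit:" as name([rows], argument=value, ...), one row to a line, values as JSON. play_rows: Moves the arm, as the interface text tells. Its arguments: {"type":"object","properties":{"targets":{"type":"array"},"hand":{"type":"number"}},"required":["targets"]}

```bash
mkdir -p pics; ls
python3 - <<'E'
from station import sensors, viewer
import cv2,numpy as np
for n in ["scene","top"]:
    im=viewer.snapshot(n); cv2.imwrite(f"pics/{n}0.png",im[:,:,::-1]); 
    c=viewer.calibration(n); print(n,np.round(c["intrinsics"],1).tolist(),np.round(c["world_from_camera"],3).tolist())
c=viewer.calibration("wrist");print({k:np.round(v,4).tolist() for k,v in c.items() if not isinstance(v,str)})
print(sensors.get_obs())
a=cv2.imread("pics/scene0.png");b=cv2.imread("pics/top0.png")
E
```

```text
pics
scene [[392.8, 0.0, 285.2], [0.0, 392.8, 204.3], [0.0, 0.0, 1.0]] [[0.904, 0.343, -0.255, 0.733], [0.427, -0.743, 0.515, -0.612], [-0.013, -0.574, -0.818, 0.911], [0.0, 0.0, 0.0, 1.0]]
top [[432.4, 0.0, 283.5], [0.0, 432.4, 208.7], [0.0, 0.0, 1.0]] [[-0.023, -0.997, 0.076, 0.376], [-1.0, 0.024, 0.006, -0.105], [-0.008, -0.076, -0.997, 1.148], [0.0, 0.0, 0.0, 1.0]]
{'intrinsics': [[325.1923, 0.0, 280.2528], [0.0, 325.1923, 204.6811], [0.0, 0.0, 1.0]], 'hand_eye': [[0.0007, -0.9482, -0.3176, 0.0814], [1.0, 0.0007, 0.0001, -0.0009], [0.0001, -0.3176, 0.9482, -0.1315], [0.0, 0.0, 0.0, 1.0]]}
{'time': 0.1, 'joint_positions': array([ 5.97578494e+01,  1.96319183e+01,  8.73722234e+01,  8.01416352e-04,
        7.30746660e+01, -8.36667440e+00]), 'joint_velocities': array([ 0.05497134, -0.09989907, -0.28155052,  0.02269917,  0.13721126,
       -0.02665066]), 'joint_torque': array([ 1.29296412e-03, -4.34445798e+01, -2.46491343e+01, -1.67815647e-04,
        4.52251043e-03, -1.13774274e-05]), 'tool_pos': array([0.19542265, 0.48690125, 0.24169737]), 'ee_rot': array([-1.79922143e+02, -1.22253443e-02,  1.58124282e+02]), 'force': array([-0.93311189, -0.51532396, -0.15103156]), 'ft_torque': array([ 0.02895435, -0.01893805,  0.04307471]), 'finger_force': 0.0, 'width': 0.08530763649508229}
```

View pics/scene0.png

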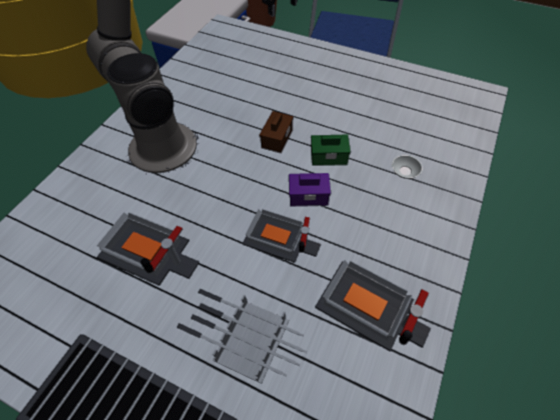

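View pics/top0.png

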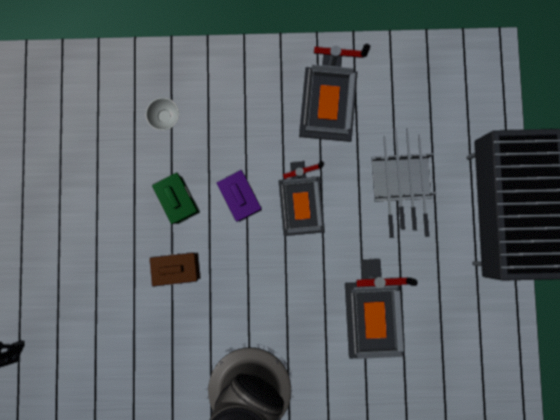

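The top view shows three caddies. The middle one, with its pad at (302,205), is about 41x57 px, which matches 110x150 mm. The green box is at (175,198), the brown and purple look-alikes are at (174,269) and (239,195), the dish is at (163,113) and the rack at (402,178). The scene view agrees.

```bash
cat > h.py <<'E'
import cv2,numpy as np
from station import sensors, viewer
from scipy.spatial.transform import Rotation as R
def mask(im,kind):
    h=cv2.cvtColor(im,cv2.COLOR_RGB2HSV)
    lo,hi={'green':((50,120,25),(75,255,255)),'orange':((5,180,120),(18,255,255)),'red':((170,150,60),(180,255,255)),'red0':((0,150,60),(4,255,255)),'brown':((5,100,20),(18,255,119))}[kind]
    m=cv2.inRange(h,np.array(lo),np.array(hi))
    if kind=='red': m|=mask(im,'red0')
    return m
def rays(name,px,obs=None):
    c=viewer.calibration(name);K=c["intrinsics"];px=np.atleast_2d(px).astype(float)
    u=(px-[K[0][2],K[1][2]])/K[0][0]
    if name=="wrist":
        r=np.linalg.norm(u,axis=1,keepdims=True);d=np.c_[u/np.maximum(r,1e-9)*np.sin(r),np.cos(r)]
        T=np.eye(4);T[:3,:3]=R.from_euler('xyz',obs['ee_rot'],degrees=True).as_matrix();T[:3,3]=obs['tool_pos'];T=T@np.array(c["hand_eye"])
    else:
        d=np.c_[u,np.ones(len(u))];T=np.array(c["world_from_camera"])
    return T[:3,3],d@T[:3,:3].T
def plane(name,px,z,obs=None):
    o,d=rays(name,px,obs);return o+d*((z-o[2])/d[:,2])[:,None]
def rect(P):
    (c,(w,h),a)=cv2.minAreaRect((P[:,:2]*1000).astype(np.float32))
    if w<h:w,h,a=h,w,a+90
    return np.round([c[0],c[1],w,h,(a+90)%180-90],1)
def blobs(m,amin=60):
    return [c[:,0] for c in cv2.findContours(m,cv2.RETR_EXTERNAL,cv2.CHAIN_APPROX_NONE)[0] if cv2.contourArea(c)>amin]
E
python3 - <<'E'
from h import *
for n in ["top","scene"]:
    im=cv2.imread(f"pics/{n}0.png")[:,:,::-1].copy()
    for k,z in (('green',.056),('orange',.018),('red',.08)):
        for b in blobs(mask(im,k),40):
            print(n,k,b.mean(0).round(0),rect(plane(n,b,z)))
E
```

```text
top green [174. 198.] [493.7 176.8 116.2  73.6  26.2]
top orange [375. 320.] [ 171.6 -326.6   88.8   50.4    1.3]
top orange [301. 205.] [ 470.4 -145.    68.1   38.3    4.1]
top orange [328. 102.] [ 746.  -224.8   88.    50.    -6.9]
top red [365. 282.] [ 273.  -294.    40.2   16.5  -86.9]
top red [396. 281.] [ 275.4 -369.5   48.8   16.9   88.7]
top red [351.  53.] [ 850.8 -278.7   48.3   15.7   87.9]
top red [322.  50.] [ 860.1 -206.6   36.7   14.4   82.6]
scene green [329. 149.] [501.5 161.7 111.8 110.3 -63.6]
scene orange [366. 301.] [ 744.4 -221.9   87.9   49.8   -7.1]
scene orange [141. 245.] [ 169.9 -323.6   89.7   50.4    1.5]
scene orange [276. 233.] [ 471.8 -144.8   68.1   38.1    3.6]
scene red [410. 324.] [ 846.4 -259.1   44.3   17.7   83.7]
scene red [421. 298.] [ 854.3 -191.    36.5   14.8   83.2]
scene red [158. 257.] [ 264.7 -354.1   54.5   18.6  -89. ]
scene red [175. 233.] [ 263.1 -282.5   40.1   16.8  -87.5]
```

Emit:
play_rows([
  [[0, 0, 0, -9.6], [0, 0, 0, -9.6], [0, 0, 0, -9.6], [0, 0, 0, -9.6], [0, 0, 0, -9.6]],
], hand=1)

```text
time: 0.72
tool_pos: [0.1955, 0.487, 0.2419]
ee_rot: [-180.0, -0.0, -153.6]
force: [0.2, 0.4, -0.1]
width: 0.0851
finger_force: 0.0
```

Emit:
play_rows([
  [[-0.012, -0.037, 0, 0], [-0.012, -0.037, 0, 0], [-0.012, -0.037, 0, 0], [-0.012, -0.037, 0, 0], [-0.012, -0.037, 0, 0], [-0.012, -0.037, 0, 0], [-0.012, -0.037, 0, 0], [-0.012, -0.037, 0, 0], [-0.012, -0.037, 0, 0], [-0.012, -0.037, 0, 0], [-0.011, -0.04, 0, 0], [0, 0, 0, 0]],
])

```text
time: 2.22
tool_pos: [0.495, 0.1748, 0.2416]
ee_rot: [-180.0, -0.0, -154.1]
force: [-0.4, -0.1, -0.4]
width: 0.0859
finger_force: 0.0
```

Run:
```python
from h import *
o=sensors.get_obs(); im=viewer.snapshot("wrist"); cv2.imwrite("pics/w1.png",im[:,:,::-1]); print(o['tool_pos'],o['ee_rot'],o['time'])
for b in blobs(mask(im,'green'),200): print(b.mean(0),rect(plane('wrist',b,.062,o)))
```

```text
[0.49501587 0.17479569 0.24163612] [-1.79987182e+02 -4.35494516e-02 -1.54075703e+02] 2.225
[294.45454545 184.22727273] [486.7 184.9  61.3  33.5  25.8]
```

View pics/w1.png

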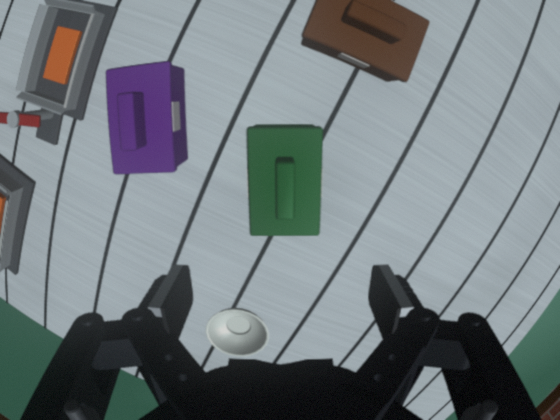

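The wrist view shows the green box at about (285,180), lid corners near (247,126) to (321,235) and fin at (285,188), lying square to the fingers. I'll refine on the lid and fin.

Run:
```python
from h import *
o=sensors.get_obs(); im=cv2.imread("pics/w1.png")[:,:,::-1].copy(); o['ee_rot'],o['tool_pos']
h=cv2.cvtColor(im,cv2.COLOR_RGB2HSV); print(h[215,258],h[215,285],h[165,285],h[130,285],h[125:238:8,255].tolist())
m=cv2.inRange(h,(45,100,20),(80,255,255)); m[280:]=0;m[:,:200]=0;m[:,370:]=0
for b in blobs(m,200):
    print(b.min(0),b.max(0)); P=plane('wrist',b,.062,o); print(rect(P)); 
    # lid edges: left/right columns
g=h[185:190,240:330,2].mean(0).round().astype(int);print(g.tolist())
g=h[115:245,283:288,2].mean(1).round().astype(int);print(g.tolist())
for q,z in (([[247.5,130],[247.5,230],[321.5,130],[320,230]],.062),([[285,157],[285,219]],.09)): print(plane('wrist',q,z,o).round(4).tolist())
```

```text
[ 68 106  94] [ 68 110 104] [ 68 126  89] [ 69 110  95] [[78, 35, 95], [69, 105, 97], [68, 107, 95], [68, 111, 92], [68, 109, 94], [68, 109, 94], [67, 114, 92], [68, 112, 93], [67, 114, 92], [68, 108, 92], [68, 110, 93], [68, 107, 93], [69, 106, 94], [69, 105, 95], [99, 24, 173]]
[249 128] [321 234]
[491.8 178.8 109.5  69.9  25.9]
[175, 176, 176, 175, 176, 176, 171, 149, 104, 84, 89, 91, 92, 93, 92, 93, 93, 94, 92, 92, 92, 92, 92, 92, 93, 92, 91, 92, 91, 91, 92, 91, 92, 92, 84, 72, 69, 76, 84, 88, 90, 91, 91, 92, 91, 93, 94, 96, 97, 99, 99, 101, 99, 94, 89, 90, 93, 95, 95, 96, 95, 96, 97, 97, 96, 97, 98, 98, 98, 98, 99, 98, 100, 100, 99, 100, 100, 101, 99, 100, 110, 140, 162, 169, 170, 169, 169, 169, 168, 168]
[175, 176, 177, 178, 178, 176, 177, 177, 162, 111, 71, 65, 73, 83, 90, 95, 96, 95, 95, 95, 96, 95, 95, 95, 95, 95, 95, 94, 95, 94, 94, 94, 93, 94, 93, 94, 93, 93, 93, 93, 90, 76, 59, 52, 52, 52, 57, 65, 75, 84, 89, 91, 92, 91, 92, 92, 92, 92, 92, 92, 92, 91, 92, 92, 92, 92, 92, 92, 93, 92, 92, 93, 93, 94, 94, 94, 95, 94, 94, 95, 95, 96, 97, 96, 97, 97, 98, 97, 98, 98, 99, 99, 100, 99, 100, 102, 101, 101, 102, 103, 103, 104, 101, 96, 94, 95, 98, 96, 97, 98, 98, 99, 99, 99, 99, 100, 100, 99, 100, 101, 118, 157, 173, 176, 179, 180, 181, 180, 178, 175]
[[0.46, 0.1237, 0.062], [0.5538, 0.1664, 0.062], [0.4288, 0.1873, 0.062], [0.5207, 0.2344, 0.062]]
[[0.4638, 0.1651, 0.09], [0.5162, 0.1909, 0.09]]
```

Run:
```python
from h import *
o=sensors.get_obs()
a=np.radians(25.9);e=np.array([[np.cos(a),np.sin(a)],[-np.sin(a),np.cos(a)]])
f=lambda q,z: (plane('wrist',q,z,o)[:,:2]@e.T*1000).round(1).tolist()
print('tool',(o['tool_pos'][:2]@e.T*1000).round(1), 'lid ends',f([[284,128.3],[284,235.3]],.062),'fin',f([[285,163.3],[285,217.3]],.09),'lid sides',f([[247.6,187],[321.2,187]],.062))
```

```text
tool [521.2 -57.5] lid ends [[466.3, -54.7], [576.7, -54.1]] fin [[495.0, -54.1], [546.0, -53.7]] lid sides [[524.5, -90.7], [524.3, -17.3]]
```

Emit:
play_rows([
  [[0, 0.0035, 0.03, 0], [0, 0, 0.03, 0], [0, 0, 0.03, 0], [0, 0, 0.03, 0], [0, 0, 0.02, 0], [0, 0, 0.015, 0], [0, 0, 0.008, 0], [0, 0, 0, 0]],
])

```text
time: 3.28
tool_pos: [0.492, 0.1802, 0.0792]
ee_rot: [180.0, -0.0, -153.9]
force: [0.4, -0.3, 0.1]
width: 0.0858
finger_force: 0.0
```

Emit:
play_rows([
  [[0, 0, 0, 0], [0, 0, 0, 0], [0, 0, 0, 0], [0, 0, 0, 0], [0, 0, 0, 0], [0, 0, 0, 0]],
], hand=-1)

```text
time: 4.03
tool_pos: [0.4924, 0.1798, 0.0795]
ee_rot: [-180.0, 0.0, -153.9]
force: [0.8, -2.2, 2.0]
width: 0.0166
finger_force: 62.6
```

Emit:
play_rows([
  [[0, 0, -0.02, 0], [0, 0, -0.04, 0], [0, 0, -0.04, 0], [0, 0, -0.04, 0], [0, 0, -0.02, 7.4], [0, 0, 0, 7.4], [0, 0, 0, 7.3], [0, 0, 0, 0]],
])

```text
time: 5.03
tool_pos: [0.4916, 0.18, 0.2386]
ee_rot: [180.0, -0.1, -175.9]
force: [0.0, -0.1, -2.7]
width: 0.0168
finger_force: 61.9
```

Emit:
play_rows([
  [[0.005, -0.02, 0, 0], [0.006, -0.035, 0, 0], [0.006, -0.035, 0, 0], [0.006, -0.035, 0, 0], [0.006, -0.035, 0, 0], [0.006, -0.03, 0, 0], [0.009, -0.02, 0, 0], [0, 0, 0, 0], [0, 0, 0, 0]],
])

```text
time: 6.15
tool_pos: [0.4631, -0.0321, 0.2391]
ee_rot: [180.0, -0.0, -175.9]
force: [-0.2, 1.0, -3.1]
width: 0.0166
finger_force: 61.8
```

Run:
```python
from h import *
o=sensors.get_obs(); im=viewer.snapshot("wrist"); cv2.imwrite("pics/w2.png",im[:,:,::-1]); print(o['tool_pos'],o['ee_rot'],o['time'],o['width'])
for b in blobs(mask(im,'orange'),200): print(b.mean(0),rect(plane('wrist',b,.018,o)))
for b in blobs(mask(im,'red'),100): print('red',b.mean(0),rect(plane('wrist',b,.080,o)))
im=viewer.snapshot("top")
for b in blobs(mask(im,'orange'),20): print('top',b.mean(0),rect(plane('top',b,.018,o)))
```

```text
[ 0.46307684 -0.03209581  0.23910964] [ 1.79959406e+02 -1.13982743e-02 -1.75907595e+02] 6.15 0.01663021055200762
red [194.59090909 258.13636364] [ 543.  -115.7   28.4    9.9  -72.5]
red [35.60526316  4.69736842] [ 272.  -312.2   50.6   15.6   77.8]
top [374.80582524 319.74757282] [ 171.4 -326.5   89.3   51.     1.3]
top [301.06578947 205.39473684] [ 470.5 -145.    68.8   38.8    4.1]
top [328.3125 101.875 ] [ 746.2 -224.9   88.7   50.5   -6.8]
```

View pics/w2.png

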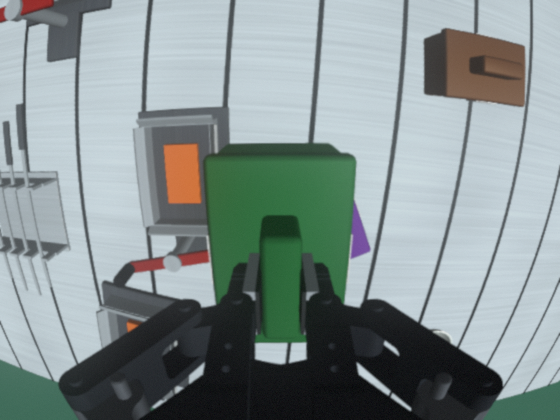

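The wrist view shows the box gripped by its fin, with lid corners near (206,156) and (354,156). The caddy's pad is at (182,173), the latch post at (174,263) and the latch pin at about (123,270).

Run:
```python
from h import *
o=sensors.get_obs(); im=cv2.imread("pics/w2.png")[:,:,::-1].copy()
h=cv2.cvtColor(im,cv2.COLOR_RGB2HSV); print(h[173,182],h[255,190])
m=cv2.inRange(h,(3,150,80),(20,255,255)); m[:,400:]=0
for b in blobs(m,300): print(b.mean(0),rect(plane('wrist',b,.018,o)))
m=cv2.inRange(h,(50,90,20),(80,255,255)); b=max(blobs(m,500),key=len)
rows=[(r,np.flatnonzero(m[r])[[0,-1]].tolist()) for r in (165,180,200,215)];print(rows)
print(h[140:170:1,230,2].tolist())
t=R.from_euler('xyz',o['ee_rot'],degrees=True)
def tool(q,z): return ((plane('wrist',q,z,o)-o['tool_pos'])@t.as_matrix()*1000).round(1).tolist()
z=.2391-.0795+.062
for r,(a,c) in rows: print(tool([[a-.5,r],[c+.5,r]],z))
print('end',tool([[225,156],[280,156],[335,156]],z))
# walls: print grey profile
print(h[173,125:215,2].tolist()); print(h[100:240,175,2].tolist())
```

```text
[ 11 176 209] [  1 150 143]
[182.57471264 173.09195402] [ 470.1 -145.    68.4   40.2    4.1]
[(165, [205, 354]), (180, [206, 353]), (200, [207, 352]), (215, [208, 351])]
[198, 200, 188, 145, 92, 72, 70, 70, 69, 68, 69, 69, 67, 62, 64, 69, 77, 87, 92, 93, 101, 104, 109, 107, 109, 110, 110, 109, 109, 109]
[[51.7, -36.9, 17.6], [51.8, 34.3, 17.6]]
[[44.4, -36.8, 17.6], [44.4, 34.3, 17.6]]
[[34.3, -37.0, 17.6], [34.3, 34.4, 17.6]]
[[26.5, -37.1, 17.6], [26.5, 34.5, 17.6]]
end [[55.9, -26.8, 17.6], [55.7, -1.1, 17.6], [55.9, 24.7, 17.6]]
[217, 216, 216, 214, 217, 216, 214, 214, 214, 214, 208, 184, 163, 173, 181, 181, 181, 182, 179, 179, 180, 177, 162, 138, 131, 129, 128, 129, 130, 124, 106, 97, 98, 97, 96, 95, 97, 97, 95, 97, 130, 189, 206, 209, 209, 209, 209, 209, 207, 208, 207, 208, 209, 206, 208, 208, 208, 209, 207, 208, 208, 209, 208, 208, 208, 207, 209, 207, 208, 208, 208, 209, 199, 176, 138, 102, 88, 85, 75, 65, 74, 83, 96, 104, 104, 104, 106, 106, 103, 105]
[208, 208, 210, 211, 212, 211, 210, 208, 186, 124, 100, 104, 106, 101, 103, 106, 128, 151, 152, 144, 136, 136, 137, 141, 148, 142, 114, 100, 100, 100, 99, 100, 98, 98, 98, 97, 98, 97, 96, 99, 96, 96, 92, 100, 139, 193, 206, 208, 207, 206, 207, 206, 207, 208, 207, 208, 209, 208, 208, 208, 208, 209, 207, 207, 206, 208, 207, 208, 208, 207, 208, 207, 208, 207, 207, 209, 206, 208, 206, 206, 209, 209, 208, 208, 209, 208, 208, 208, 207, 208, 209, 208, 207, 208, 208, 208, 208, 208, 208, 208, 208, 208, 195, 148, 102, 95, 94, 96, 97, 95, 97, 96, 95, 96, 96, 97, 95, 94, 90, 85, 84, 83, 83, 86, 104, 128, 135, 127, 124, 126, 125, 126, 125, 129, 145, 156, 154, 161, 169, 183]
```

Emit:
play_rows([
  [[0.001, -0.02, 0, 0], [0, -0.03, 0, 0], [0, -0.03, 0, 0], [0, -0.02, 0, 0], [0, -0.013, 0.02, 0], [0, 0, 0.04, 0], [0, 0, 0.03, 0], [0, 0, 0.016, 0], [0, 0, 0.008, 0], [0, 0, 0, 0], [0, 0, 0, 0]],
])

```text
time: 7.62
tool_pos: [0.4706, -0.1455, 0.1261]
ee_rot: [-180.0, 0.1, -176.0]
force: [0.6, 0.0, -2.6]
width: 0.0168
finger_force: 61.8
```

Run:
```python
from h import *
o=sensors.get_obs(); print(o['tool_pos'],o['ee_rot'])
w=viewer.snapshot("wrist"); s=viewer.snapshot("scene")[160:300,200:390]
s=cv2.resize(s,None,fx=3,fy=3); w=w[60:340,100:460]
cv2.imwrite("pics/s3.png",s[:,:,::-1]);cv2.imwrite("pics/w3.png",cv2.resize(w,None,fx=2,fy=2)[:,:,::-1])
```

```text
[ 0.47056138 -0.14551843  0.12606886] [-1.79962913e+02  8.20539367e-02 -1.75959354e+02]
```

View pics/s3.png

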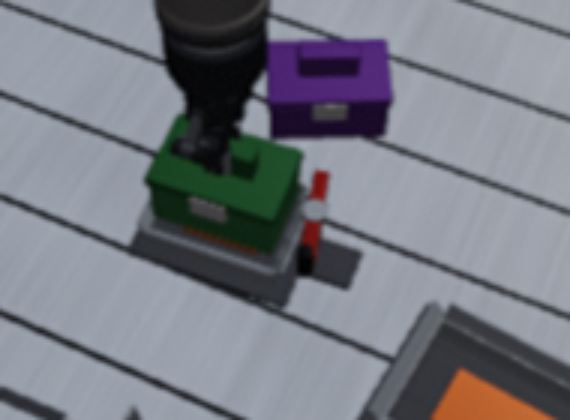

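View pics/w3.png

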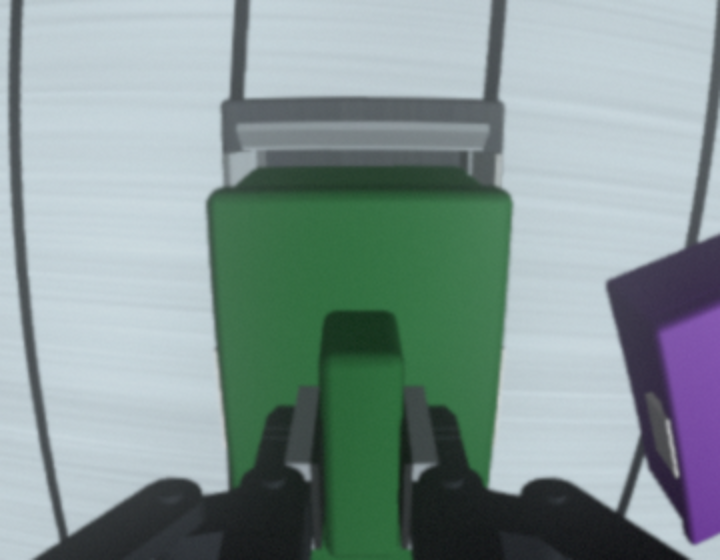

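The views show the box square above the pocket: in the wrist crop the lid spans columns 208–512 and the caddy 222–503, so they are centred within about 1 mm. I'll lower gently.

Emit:
play_rows([
  [[0, 0, 0.004, 0], [0, 0, 0.004, 0], [0, 0, 0.004, 0], [0, 0, 0.004, 0], [0, 0, 0.003, 0], [0, 0, 0.002, 0], [0, 0, 0, 0]],
])

```text
time: 8.6
tool_pos: [0.47, -0.1454, 0.1042]
ee_rot: [180.0, -0.0, -176.0]
force: [-0.6, -0.4, -2.3]
width: 0.0169
finger_force: 61.9
```

Emit:
play_rows([
  [[0, 0, 0.002, 0], [0, 0, 0.002, 0], [0, 0, 0.002, 0], [0, 0, 0.0015, 0], [0, 0, 0, 0], [0, 0, 0, 0]],
])

```text
time: 9.35
tool_pos: [0.47, -0.1455, 0.0969]
ee_rot: [-180.0, 0.0, -176.0]
force: [-1.1, -1.5, 0.1]
width: 0.0167
finger_force: 62.2
```

Emit:
play_rows([
  [[0, 0, 0.0015, 0], [0, 0, 0.0015, 0], [0, 0, 0.0015, 0], [0, 0, 0.0015, 0], [0, 0, 0, 0]],
])

```text
time: 9.98
tool_pos: [0.4701, -0.1455, 0.0907]
ee_rot: [-180.0, 0.0, -176.0]
force: [-1.3, -0.6, 2.8]
width: 0.0168
finger_force: 62.6
```

Emit:
play_rows([
  [[0, 0, 0.001, 0], [0, 0, 0.001, 0], [0, 0, 0.0005, 0], [0, 0, 0.0005, 0], [0, 0, 0, 0]],
])

```text
time: 10.6
tool_pos: [0.4701, -0.1455, 0.0878]
ee_rot: [-180.0, 0.0, -176.0]
force: [-1.9, -0.8, 4.5]
width: 0.0166
finger_force: 62.9
```

Emit:
play_rows([
  [[0, 0, 0.0005, 0], [0, 0, 0.0005, 0], [0, 0, 0, 0], [0, 0, 0, 0]],
])

```text
time: 11.1
tool_pos: [0.47, -0.1456, 0.0873]
ee_rot: [-180.0, 0.0, -176.0]
force: [-3.6, -1.7, 10.4]
width: 0.0168
finger_force: 63.6
```

Emit:
play_rows([
  [[0, 0, 0.0005, 0], [0, 0, 0, 0], [0, 0, 0, 0]],
])

```text
time: 11.48
tool_pos: [0.47, -0.1457, 0.0873]
ee_rot: [-180.0, 0.0, -176.0]
force: [-5.0, -1.9, 13.9]
width: 0.0167
finger_force: 64.2
```

Emit:
play_rows([
  [[0, 0, 0, 0], [0, 0, 0, 0], [0, 0, 0, 0], [0, 0, 0, 0], [0, 0, 0, 0]],
], hand=0.3)

```text
time: 12.1
tool_pos: [0.47, -0.1454, 0.0862]
ee_rot: [180.0, -0.0, -176.0]
force: [-0.7, 0.5, 0.5]
width: 0.0557
finger_force: 0.0
```

The box is pressed home (the force jumped at the floor) and released. Next I'll raise and look at the latch.

Emit:
play_rows([
  [[0, 0, -0.02, 0], [0, 0, -0.04, 0], [0, 0, -0.05, 0], [0, 0, -0.04, 0], [-0.03, -0.02, 0, 0], [-0.03, -0.02, 0, 0], [0, 0, 0, 0], [0, 0, 0, 0]],
])

```text
time: 13.1
tool_pos: [0.532, -0.1807, 0.2358]
ee_rot: [179.9, -0.1, -176.0]
force: [-0.5, 0.9, 0.2]
width: 0.0554
finger_force: 0.0
```

Run:
```python
from h import *
o=sensors.get_obs(); w=viewer.snapshot("wrist"); print(o['tool_pos'],o['ee_rot'],o['time'])
cv2.imwrite("pics/w4.png",w[:,:,::-1])
h=cv2.cvtColor(w,cv2.COLOR_RGB2HSV)
for b in blobs(mask(w,'red'),60): print('red',b.mean(0),rect(plane('wrist',b,.080,o)))
m=cv2.inRange(h,(0,0,0),(180,255,45))
for b in blobs(m,60): print('black',b.mean(0),b.min(0),b.max(0),rect(plane('wrist',b,.111,o)))
g=cv2.inRange(h,(50,85,20),(80,255,255))
for b in blobs(g,500): print('lid',rect(plane('wrist',b,.070,o)))
```

```text
[ 0.53196885 -0.18071443  0.23576108] [ 1.79944668e+02 -7.65544539e-02 -1.75974598e+02] 13.1
black [102.56064073 372.16704805] [ 33 325] [158 419] [ 862.9 -452.1  424.8  111.2  -43.8]
black [310.74329759 358.1769437 ] [139 279] [527 419] [763.5 -13.5 681.6 295.2  85.3]
lid [ 901.5 -378.7  145.2   41.   -39. ]
lid [980.2 441.  422.7 108.5  41.3]
lid [1029.5 -721.6  508.9  130.   -35.1]
lid [ 470.7 -147.4  111.2   71.7    4.1]
```

View pics/w4.png

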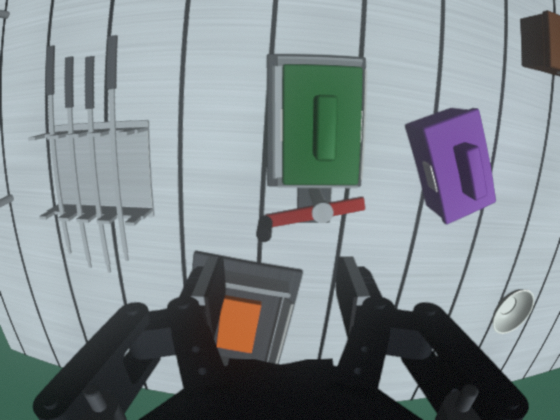

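The box sits in the caddy (lid at 282–363, 62–187). The red bar runs from (364,204) to (270,224), the post is at (322,213) and the black pin at about (264,230).

Run:
```python
from h import *
o=sensors.get_obs(); w=cv2.imread("pics/w4.png")[:,:,::-1].copy()
h=cv2.cvtColor(w,cv2.COLOR_RGB2HSV)
sub=np.zeros(h.shape[:2],np.uint8); sub[195:250,250:370]=255
r=(cv2.inRange(h,(0,110,40),(6,255,255))|cv2.inRange(h,(172,110,40),(180,255,255)))&sub
P=np.argwhere(r)[:,::-1]; W=plane('wrist',P,.080,o)[:,:2].astype(np.float32)*1000
v=cv2.fitLine(W,cv2.DIST_L2,0,.01,.01).ravel();print('bar',v,np.degrees(np.arctan2(v[1],v[0])),len(P), rect(W))
k=cv2.inRange(h,(0,0,0),(180,255,70))&sub; k[:,280:]=0
ys,xs=np.nonzero(k);print(xs.min(),xs.max(),ys.min(),ys.max()); 
for y in range(ys.min(),ys.max()+1,2): print(y,xs[ys==y].min(),xs[ys==y].max(),end=' | ')
c=np.array([470.2,-145]);a=np.radians(4.1);print('\npost',c+80*np.array([np.cos(a),np.sin(a)]),plane('wrist',[[322,213]],.080,o)*1000)
print('pintop',plane('wrist',[[264.5,234]],.111,o)*1000)
```

```text
bar [ 2.6020265e-01 -9.6555406e-01  5.5090814e+02 -1.4576527e+02] -74.91791 836 [ 5.508827e+05 -1.448259e+05  8.945950e+04  1.254890e+04 -7.480000e+01]
257 271 216 249
216 261 266 | 218 260 269 | 220 260 270 | 222 259 271 | 224 259 271 | 226 259 270 | 228 258 270 | 230 258 270 | 232 257 269 | 234 257 269 | 236 258 269 | 238 259 268 | 240 259 265 | Traceback (most recent call last):
  File "<stdin>", line 10, in <module>
    return umr_minimum(a, axis, None, out, keepdims, initial, where)
ValueError: zero-size array to reduction operation minimum which has no identity
```

Emit:
play_rows([
  [[0, 0, 0, 9.9], [0, 0, 0, 9.9], [0, 0, 0, 9.9], [0, 0, 0, 9.9], [0, 0, 0, 9.9], [0, 0, 0, 9.9], [0, 0, 0, 9.8], [0, 0, 0, 9.8], [-0.01, 0.014, 0, 0], [-0.01, 0.014, 0, 0], [0, 0, 0.04, 0], [0, 0, 0.02, 0]],
], hand=-0.3)

```text
time: 14.65
tool_pos: [0.5635, -0.1923, 0.1746]
ee_rot: [-179.9, -0.1, 105.0]
force: [-0.4, 0.1, -0.2]
width: 0.0301
finger_force: 0.0
```

Run:
```python
from h import *
o=sensors.get_obs(); w=viewer.snapshot("wrist"); print(o['tool_pos'],o['ee_rot'],o['width'])
cv2.imwrite("pics/w5.png",w[:,:,::-1])
```

```text
[ 0.56353891 -0.19229092  0.17461537] [-1.79885830e+02 -1.10665815e-01  1.05039712e+02] 0.03009820461260578
```

View pics/w5.png

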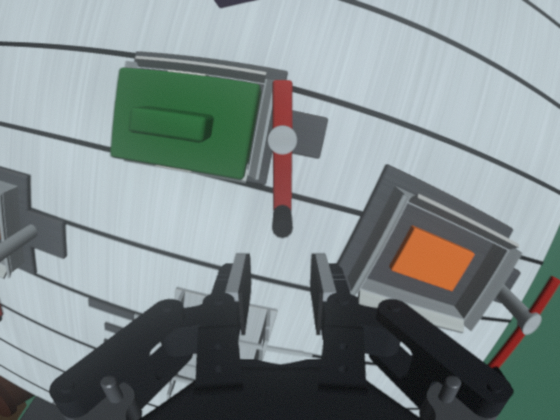

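The pin top is at (283,228), centred between the fingers, and its ray gives about 0 mm radial offset. I'll descend around it.

Emit:
play_rows([
  [[0, 0, 0.02, 0], [0, 0, 0.02, 0], [0, 0, 0.02, 0], [0, 0, 0.012, 0], [0, 0, 0.005, 0], [0, 0, 0, 0]],
])

```text
time: 15.45
tool_pos: [0.565, -0.1932, 0.0997]
ee_rot: [180.0, 0.0, 105.0]
force: [-0.3, -0.5, 0.2]
width: 0.0299
finger_force: 0.0
```

Emit:
play_rows([
  [[0, 0, 0, 0], [0, 0, 0, 0], [0, 0, 0, 0]],
], hand=-0.52)

```text
time: 15.82
tool_pos: [0.565, -0.1932, 0.0996]
ee_rot: [180.0, 0.0, 105.0]
force: [0.3, -0.1, 0.3]
width: 0.0207
finger_force: 0.0
```

Emit:
play_rows([
  [[0.0002, 0.004, 0, -4], [0.0002, 0.0039, 0, -4], [0.0002, 0.0039, 0, -4], [0.0002, 0.0039, 0, -4], [0.0002, 0.0039, 0, -4], [0.0002, 0.0039, 0, -4], [0.0002, 0.0039, 0, -4], [0.0002, 0.0039, 0, -4]],
])

```text
time: 16.82
tool_pos: [0.5912, -0.1771, 0.0994]
ee_rot: [-180.0, 0.0, 137.2]
force: [0.0, -1.8, -0.1]
width: 0.0204
finger_force: 0.6
```

Emit:
play_rows([
  [[0.0002, 0.0039, 0, -4], [0.0002, 0.0039, 0, -4], [0.0002, 0.0039, 0, -4], [0.0002, 0.0039, 0, -4], [0.0002, 0.0039, 0, -4], [0.0002, 0.0039, 0, -4], [0.0002, 0.0039, 0, -4], [0.0002, 0.0039, 0, -4], [0.0002, 0.0039, 0, -4], [0.0002, 0.0039, 0, -4], [0.0002, 0.0039, 0, -4], [0, 0, 0, 0]],
])

```text
time: 18.32
tool_pos: [0.6056, -0.1373, 0.0994]
ee_rot: [180.0, 0.0, -179.0]
force: [-0.7, -0.7, 0.0]
width: 0.0206
finger_force: 0.0
```

Emit:
play_rows([
  [[0, 0.002, 0, 0], [0, 0.002, 0, 0], [0, 0.001, 0, 0], [0, 0, 0, 0]],
])

```text
time: 18.82
tool_pos: [0.6055, -0.1327, 0.0994]
ee_rot: [-180.0, 0.0, -179.0]
force: [1.0, -2.5, 0.6]
width: 0.0203
finger_force: 1.3
```

Emit:
play_rows([
  [[0, 0.001, 0, 0], [0, 0.001, 0, 0], [0, 0, 0, 0]],
])

```text
time: 19.2
tool_pos: [0.6055, -0.1324, 0.0994]
ee_rot: [-179.8, 0.0, -179.0]
force: [0.5, -9.4, -1.3]
width: 0.0205
finger_force: 4.6
```

Emit:
play_rows([
  [[0, 0.001, 0, 0], [0, 0.0005, 0, 0], [0, 0, 0, 0]],
])

```text
time: 19.58
tool_pos: [0.6056, -0.1323, 0.0994]
ee_rot: [-179.7, 0.1, -179.0]
force: [-0.2, -13.7, -1.2]
width: 0.0207
finger_force: 7.0
```

At the stop. I'll back off, open, rise and check.

Emit:
play_rows([
  [[0, -0.004, 0, 0], [0, -0.002, 0, 0], [0, 0, 0, 0]],
], hand=-0.3)

```text
time: 19.95
tool_pos: [0.6053, -0.1346, 0.0992]
ee_rot: [180.0, -0.0, -179.0]
force: [0.5, -0.2, -1.2]
width: 0.03
finger_force: 0.0
```

Emit:
play_rows([
  [[0, 0, -0.01, 0], [0, 0, -0.03, 0], [0, 0, -0.04, 0], [0, 0, -0.04, 0], [-0.02, 0, 0, 0], [0, 0, 0, 0], [0, 0, 0, 0]],
])

```text
time: 20.82
tool_pos: [0.6247, -0.1342, 0.2188]
ee_rot: [180.0, -0.1, -179.0]
force: [-1.0, 0.3, -0.1]
width: 0.0303
finger_force: 0.0
```

Run:
```python
from h import *
o=sensors.get_obs(); w=viewer.snapshot("wrist"); print(o['tool_pos'],o['ee_rot'],o['force'])
cv2.imwrite("pics/w6.png",w[:,:,::-1])
h=cv2.cvtColor(w,cv2.COLOR_RGB2HSV)
r=(cv2.inRange(h,(0,110,40),(6,255,255))|cv2.inRange(h,(172,110,40),(180,255,255)))
for b in blobs(r,60):
    print(b.mean(0),rect(plane('wrist',b,.08,o)))
```

```text
[ 0.62472898 -0.13424293  0.21879895] [ 1.79964359e+02 -8.96323408e-02 -1.78952680e+02] [-1.00470359  0.33561929 -0.14945434]
[174.72413793 379.37931034] [ 870.7 -263.8   26.9    9.7  -37.5]
[277.22033898 143.52542373] [ 579.8 -139.    39.9   12.4    1.2]
[273.77227723  78.89108911] [ 525.2 -142.    31.    13.     1.1]
```

View pics/w6.png

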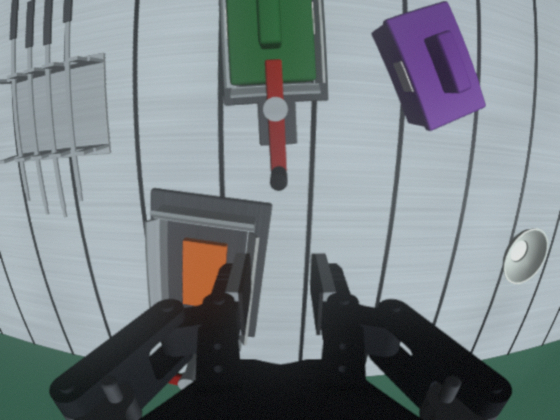

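The red latch runs from (275,62) on the lid to the pin at (279,178). That is within about 3° of the caddy's axis, roughly 1.53 rad, with the box home beneath it. I'm handing in.

```bash
python3 -c "
from station import workorder
print(workorder.finish_job())"
```

```text
the job is handed in; nothing more can be done
None
```

The green box is pressed home in the 150 x 110 mm caddy and latched (about 1.53 rad in the last wrist image); dish and skewers were left untouched, and the job was handed in at about 21 s with no verdict returned.

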